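# Refit the D-bore knob on the reel clamp and hold it pressed

## Task

The black pointer knob has come off the reel clamp on the upper shelf. Turn it so that its white pointer line matches the white mark on the flat side of the clamp's D-shaped shaft, push it down onto the shaft, and press it until the brass spring collar under it is fully down. Finish while still holding the knob pressed fully down, without letting go, and leave the spool, the jar and the file undisturbed.

Things in the scene. Friction and masses are not known exactly. Their poses are not given: they have to be found in the camera images.
- knob_center (a point): Black knob, 60 g, standing bore-down on the lower shelf (z = 0), 54 mm tall: round skirt 44 mm across, 28 mm high; on it an upright grip bar 42 mm long (its x), 14 mm thick (y), 26 mm high. Point: on the axis, 27 mm above the underside (1 mm below skirt top); z up. +x = pointer, a white line on that half of the bar's top and that end. Starts within 1.4 rad of world x.
- knob_bore (a point): Centre of the knob's underside, the mouth of its D-shaped blind bore: 24 mm deep, 22 mm in diameter, flat on the +x (pointer) side 3.8 mm from the axis; mouth chamfered 1.5 mm. Axes as knob_center.
- shaft_tip (a point): Centre of the top end of the clamp's fixed upright steel D-shaft: 20 mm in diameter, flat on its +x side 3 mm from the axis, top 4 mm tapering in by 2 mm all round. z up; +x from axis to flat, also marked by white lines on collar and housing rim. 16 mm above the unpressed collar. The knob goes on only with its +x within about 0.2 rad of this +x; pressed home, knob_center is 5 mm above this point.
- clamp_foot (a point): Point on the shaft's axis at the clamp's foot, 56 mm below shaft_tip, same axes. The clamp (grey, round housing 64 mm across, dark jaws at -x, low red lever at +y, none higher than 31 mm save collar and shaft) is fixed on the upper shelf, an aluminium plate with its top 60 mm above the lower one.
- collar (a joint): Spring collar, a brass disc 40 mm in diameter round the shaft, on which the knob's skirt rests and which the knob pushes down: 0 m when up, 0.006 m when fully down. The spring needs about 3 N to start moving and 7.2 N at full travel, and pushes the collar and knob up again when let go.
- spool_center (a point): Bystander: blue plastic spool, 60 mm in diameter, 45 mm tall, upright on the lower shelf; the point is its centre.
- jar_center (a point): Bystander: frosted glass jar with a closed metal cap, 60 mm in diameter, 75 mm tall, upright on the lower shelf; the point is its centre.
- file_center (a point): Bystander: hook file lying flat on the lower shelf, 160 mm long along its x, up to 20 mm wide, 12 mm high, orange handle towards -x; the point is near the middle, 6 mm up.
Mind the look-alikes: they are no part of the job. Of the things shaped like the part that bears knob_center, the black one is meant.

How it is judged (in metres and radians):
On the way:
1. the knob is keyed onto the D-shaft, at least 7 mm down it (horizontal distance between knob_center and shaft_tip below 0.005 m and z of knob_center in the frame of shaft_tip below 0.02 m and angle between the x axis of knob_center and the x axis of shaft_tip, either way round below 0.35 rad).
At the end, for the whole second after the job is handed in: Knob on the D-shaft (axis within 4 mm, upright within 0.12 rad, pointer within 0.35 rad of the flat), centre under 7.5 mm above the tip; the fingers hold or press it and it presses the collar down over 4.5 of 6 mm with over 2 N; spool, jar, file within 30 mm of their starts (horizontal distance between knob_center and shaft_tip below 0.004 m and z of knob_center in the frame of shaft_tip below 0.0075 m and angle between the x axis of knob_center and the x axis of shaft_tip, either way round below 0.35 rad and angle between knob_center's own z axis and vertical below 0.12 rad and value of joint collar above 0.0045 m and contact force between knob and collar above 2 N and contact force between the fingers and knob above 1 N and distance of each of spool_center, jar_center, file_center from where it was at the start of the episode below 0.03 m); the arm keeps its last pose, push and grip.
It fails at once if the spool, jar or file is knocked away by more than 40 mm (distance of any of spool_center, jar_center, file_center from where it was at the start of the episode above 0.04 m).
It fails at once if the jar is tipped over (angle between jar_center's own z axis and vertical above 0.5 rad).
It also fails if it takes over 38 s, if anything falls off the work surface, if the arm or the gripper's body presses on something with over 40 N, if the wrist force passes 120 N, or if a joint passes its speed limit or range.

## Robot

A 7-joint arm with a two-finger parallel gripper is mounted at the origin on the work surface. World frame = base frame: x ahead of the robot, y to its left, z up, the work surface at z = 0. Lengths are in mm, angles in rad, forces in N, time in s.
With the tool pointing down it reaches from about 350 to 775 mm from the base axis. Payload 3.1 kg.
Tool frame: the origin (TCP) lies between the finger pads; the fingertips stand ahead of it and the grasp point (between the pads) lies 3 mm ahead of it (bot.tcp_to_tips is the z of the fingertips in the tool frame, in mm); z points along the fingers, y is the line along which they close (so a half turn about z gives the same grasp; the last joint's range is limited). The gripper opens to 85 mm and grips with 20 to 120 N. Pads are 22 mm wide; open, the fingers measure 114 mm over their backs; the gripper's body (76 mm by 85 mm) begins 54 mm behind the grasp point. The pads swing forward as they close: fully open they stand 13 mm farther back than shut.
Start: joints at [1.297, 0.311, 0.014, 1.512, -0.004, 1.319, -0.027], TCP at [126.384, -535.298, 253.304] pointing down, gripper open.
Joint ranges: [-2.7, 2.7], [-0.3, 1.91], [-1.27, 1.3], [0.12, 2.57], [-1.44, 4.58], [0.2, 2.03], [-3.05, 3.05]. Speed limits (rad/s): [2.79, 2.79, 3.14, 3.14, 3.14, 3.14, 3.14].

## Interface

Orientations are given as a 3x3 rotation matrix whose columns are the frame's x, y, z axes.
In Python, from bench import bot, claw, viewer, ticket gives the robot as it stands. Calls block until the motion is done:
- bot.move_ptp(position, orientation): joint-space move of the TCP to a pose.
- bot.move_l(position, frame=None, v=150, stop_force=None): straight line of the TCP; frame=None keeps the orientation; v is the mean speed in mm/s. With stop_force (N) it stops when the force on the tool has changed by that much, and returns True; else False.
- bot.set_joints(angles): joint-space move.
- claw.grip(opening): finger opening in mm; the grip force is fixed at half the most; returns when the fingers have stopped.
- bot.wait(seconds).
- bot.inverse_kinematics(position, orientation): joint angles nearest the present ones, or None.
- bot.get_state(): the state.
- viewer.snapshot(name): name is "side" or "top" or "wrist"; returns the picture (420x560x3 uint8, red, green, blue); there is no depth.
- viewer.camera_params(name): a dict with "intrinsics" (3x3 intrinsics, pixels), "R" (3x3) and "t" (3): a world point X has camera coordinates R X + t; the wrist camera has in their place "hand_eye" (4x4, takes a point from camera to tool coordinates, whose origin is the TCP and whose axes are the flange's). Camera axes: x right, y down, z forward; pixel columns grow to the right and rows downward; lengths in mm; the calibration is good to about 2 mm. The wrist camera is an equidistant fisheye: a pixel r from the principal point sees the ray r / f radians off the axis. A picture is of the moment at which its call begins: read the wrist's pose just before it. camera_params takes no time and is no camera call.
A pose or a line that the arm cannot do raises bot.MotionError and nothing moves.
- ticket.close_job(): hands the job in; it is judged then, once.
The state is a dict: "time_s": time; "joint_positions": joint angles; "qd": joint speeds; "joint_efforts": joint torques, N m; "eef_pos": TCP position; "eef_rot": TCP orientation; "wrist_force": force on the tool from outside, world axes, zero at the start; "torque": the same for the moment, N m; "width": finger opening in mm; "grip_force": force on a finger pad.
Only numpy, scipy, OpenCV 4.12 (cv2) and the standard library are available. Lean on these libraries where they do the work, as an engineer would, in place of code of your own. Each camera call takes 0.05 s, during which the arm holds its last target. There are 200 camera calls.

## Working session

There is one attempt and no reset: what is moved stays moved. The work goes in short steps, each a Python script; the robot and the scene stay as the last script left them, time stands still between calls to the robot, and variables do not carry over. Pictures are saved under pics/ and viewed, at most 10 in all, crops included, and the job is handed in when it is done.

```bash
ls; mkdir -p pics
python3 - <<'E'
from bench import bot, claw, viewer, ticket
import cv2, numpy as np
for n in("top","side","wrist"):
    im=viewer.snapshot(n); cv2.imwrite(f"pics/{n}0.png",im[...,::-1]); 
    p=viewer.camera_params(n); print(n,{k:np.round(np.array(v),3).tolist() for k,v in p.items() if k!='name'})
print(bot.tcp_to_tips, bot.get_state()["eef_rot"])
E
```

```text
pics
top {'intrinsics': [[467.628, 0.0, 278.211], [0.0, 467.628, 203.541], [0.0, 0.0, 1.0]], 'R': [[0.009, -1.0, -0.006], [-0.981, -0.008, -0.192], [0.192, 0.007, -0.981]], 't': [-34.335, 577.177, 985.407]}
side {'intrinsics': [[421.647, 0.0, 275.829], [0.0, 421.647, 200.545], [0.0, 0.0, 1.0]], 'R': [[-0.821, -0.571, -0.013], [-0.392, 0.58, -0.714], [0.415, -0.581, -0.7]], 't': [471.432, 302.109, 645.346]}
wrist {'intrinsics': [[325.192, 0.0, 280.641], [0.0, 325.192, 206.739], [0.0, 0.0, 1.0]], 'hand_eye': [[0.0, -0.954, -0.301, 76.859], [1.0, -0.0, 0.001, 0.634], [-0.001, -0.301, 0.954, -120.822], [0.0, 0.0, 0.0, 1.0]]}
22.0 [[ 9.73244040e-01  2.29773389e-01 -4.77791628e-04]
 [ 2.29773875e-01 -9.73242535e-01  1.71287658e-03]
 [-7.14336778e-05 -1.77683096e-03 -9.99998419e-01]]
```

View pics/top0.png

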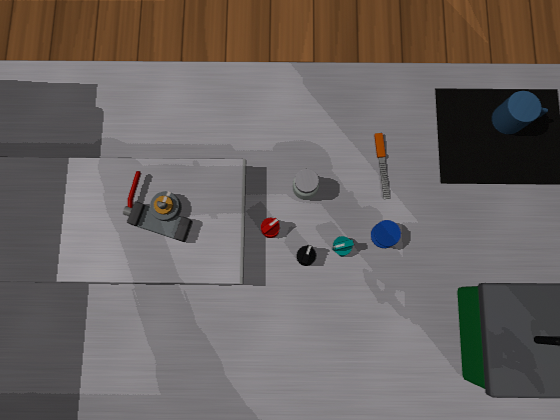

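View pics/side0.png

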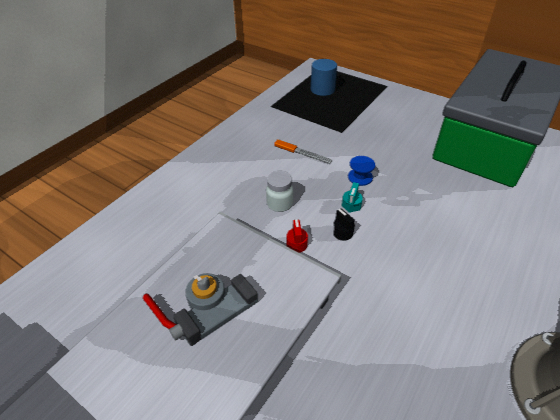

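The top view shows three pointer knobs: red (270,228), black (307,255) and teal (343,246). The black one matches the description. The clamp with its brass collar is at (165,205), its jaws towards -x (down in the image). The side view agrees: black knob (344,226), collar (204,287). Next I'll localise roughly, fly over the knob and confirm it in a wrist crop.

```bash
cat > h.py <<'E'
from bench import bot, claw, viewer, ticket
import numpy as np, cv2
def Rz(a): c,s=np.cos(a),np.sin(a); return np.array([[c,s,0],[s,-c,0],[0,0,-1.]])
def fixed(n,uv,z):
    p=viewer.camera_params(n); R=np.array(p["R"]);t=np.array(p["t"])
    d=R.T@np.linalg.inv(p["intrinsics"])@[*uv,1]; c=-R.T@t
    return c+d*(z-c[2])/d[2]
def shot(name):
    s=bot.get_state(); im=viewer.snapshot("wrist"); cv2.imwrite(f"pics/{name}.png",im[...,::-1])
    np.savez(f"pics/{name}.npz",p=s["eef_pos"],R=s["eef_rot"]); return im
def wrist(name,uv,z):
    f=np.load(f"pics/{name}.npz"); q=viewer.camera_params("wrist"); K=np.array(q["intrinsics"]);H=np.array(q["hand_eye"])
    d=(np.array(uv,float)-K[:2,2])/K[0,0]; r=np.hypot(*d)+1e-9
    v=np.array([*(d/r*np.sin(r)),np.cos(r)]); v=f["R"]@H[:3,:3]@v; c=f["R"]@H[:3,3]+f["p"]
    return c+v*(z-c[2])/v[2]
E
python3 - <<'E'
from h import *
k=fixed("top",(306.5,256),28); c=fixed("top",(164,204),105); print(k.round(),c.round())
print([ (n,fixed("top",u,30).round()) for n,u in (("red",(270,228)),("teal",(343,246)),("jar",(306,184)),("spool",(386,234)))])
a=-0.3
for p,z in ((k,60),(k,230),(c,150),(c,280)):
  for yaw in (-.3,.2,np.pi-.3): print(z,yaw,bot.inverse_kinematics([p[0],p[1],z],Rz(yaw)))
bot.move_ptp([k[0],k[1],170],Rz(-.3)); claw.grip(45); shot("w1")
im=cv2.imread("pics/w1.png"); cv2.imwrite("pics/w1v.png",im); print(bot.get_state()["time_s"])
E
```

```text
[464. -94.  28.] [565. 212. 105.]
[('red', array([526., -11.,  30.])), ('teal', array([ 487., -175.,   30.])), ('jar', array([629., -93.,  30.])), ('spool', array([ 515., -273.,   30.]))]
60 -0.3 [ 0.50819888  0.40424199 -0.42711486  1.95128512  0.22233721  0.83141962
 -1.91008053]
60 0.2 [ 0.54636748  0.41238906 -0.4756691   1.9499125   0.24985196  0.8364835
 -1.43472786]
60 2.8415926535897933 [ 0.6907786   0.45414844 -0.6645988   1.94492185  0.36395928  0.86340448
  1.10544534]
230 -0.3 [ 0.59935971  0.20470937 -0.509553    1.7348097   0.10543266  1.22924799
 -1.80748528]
230 0.2 [ 0.64517024  0.21165006 -0.56503745  1.73330345  0.11958838  1.23103048
 -1.32053234]
230 2.8415926535897933 [ 0.76098806  0.23382151 -0.70882128  1.72965466  0.16031287  1.23707691
  1.28364873]
150 -0.3 [ 0.14362714  0.63291943 -0.83081249  1.48604635  0.48091229  1.23539187
 -2.62063892]
150 0.2 [ 0.13606918  0.62794378 -0.81670732  1.48634381  0.4713041   1.23183205
 -2.11375294]
150 2.8415926535897933 [ 0.21430242  0.68921126 -0.97206064  1.4833333   0.58096509  1.27696121
  0.45033914]
280 -0.3 [ 0.15183964  0.55156603 -0.89303648  1.27893092  0.42157165  1.5011177
 -2.56377438]
280 0.2 [ 0.2006894   0.58961054 -1.001675    1.27697404  0.4880338   1.52469124
 -2.10938415]
280 2.8415926535897933 [ 0.01858262  0.48403052 -0.64047707  1.28455956  0.28350275  1.46255351
  0.67476973]
2.7
```

View pics/w1.png

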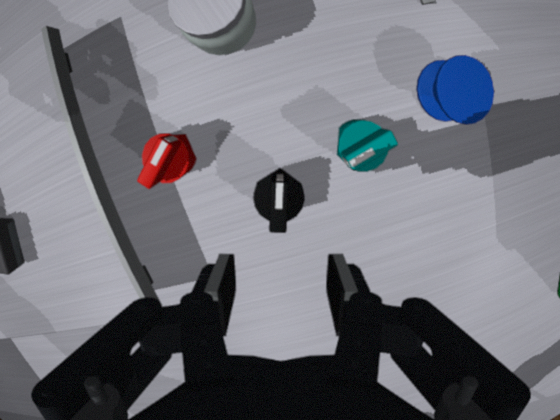

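The wrist view shows the black knob at (279,195), with its white pointer line running from about (279,175) to (279,209), towards the tool's +x. Red is at (165,160) and teal at (365,147). I'll measure from masks and confirm in a crop.

Run:
```python
from h import *
im=cv2.imread("pics/w1.png"); x0,y0=240,155; c=im[y0:245,x0:320].astype(int)
dark=(c.max(2)<60).astype(np.uint8)
n,l,s,ce=cv2.connectedComponentsWithStats(dark); i=l[195-y0-5:195-y0+15,279-x0-15].max(); print(s[i],ce[i]+[x0,y0])
m=(l==np.argmax(s[1:,4])+1).astype(np.uint8)
hull=cv2.fillPoly(np.zeros_like(m),[cv2.convexHull(np.argwhere(m)[:,::-1].astype(np.int32))],1)
wh=(c.min(2)>130)&(cv2.erode(hull,np.ones((3,3)))>0)
ys,xs=np.nonzero(wh); print(len(xs),xs.min()+x0,xs.max()+x0,ys.min()+y0,ys.max()+y0)
P=np.array([wrist("w1",(x+x0,y+y0),54)[:2] for x,y in zip(xs,ys)])
mu=P.mean(0);u,sv,vt=np.linalg.svd(P-mu); d=vt[0]*np.sign(vt[0,0]); print("line",mu,"yaw",np.arctan2(d[1],d[0]),"ext",((P-mu)@d).min(),((P-mu)@d).max(), sv)
# skirt extents at z 28
yy,xx=np.nonzero(m)
for r in range(180,220,5): 
  q=xx[yy==r-y0]+x0; a,b=wrist("w1",(q.min()-.5,r),28),wrist("w1",(q.max()+.5,r),28); print(r,q.min(),q.max(),((a+b)/2).round(1),np.linalg.norm(a-b).round(1))
v=im[y0:245,x0:320].copy(); v[wh]=(0,0,255); 
cv2.imwrite("pics/c1.png",np.hstack([cv2.resize(t,None,fx=5,fy=5,interpolation=0) for t in (im[y0:245,x0:320],v)]))
```

```text
[  14   14   51   63 1881] [278.57256778 199.50026582]
193 265 291 183 225
line [472.7352966  -95.78210423] yaw -0.33254793051075066 ext -21.274371278234398 12.09218978757339 [123.31525415  44.23369177]
180 260 296 [481.  -97.6  28. ] 30.7
185 257 301 [476.7 -97.2  28. ] 37.5
190 255 302 [472.7 -95.5  28. ] 40.1
195 254 303 [468.6 -94.2  28. ] 42.0
200 254 303 [464.4 -92.9  28. ] 42.2
205 255 302 [460.2 -91.6  28. ] 40.7
210 258 299 [455.9 -90.3  28. ] 35.8
215 262 295 [451.6 -88.9  28. ] 29.1
```

View pics/c1.png

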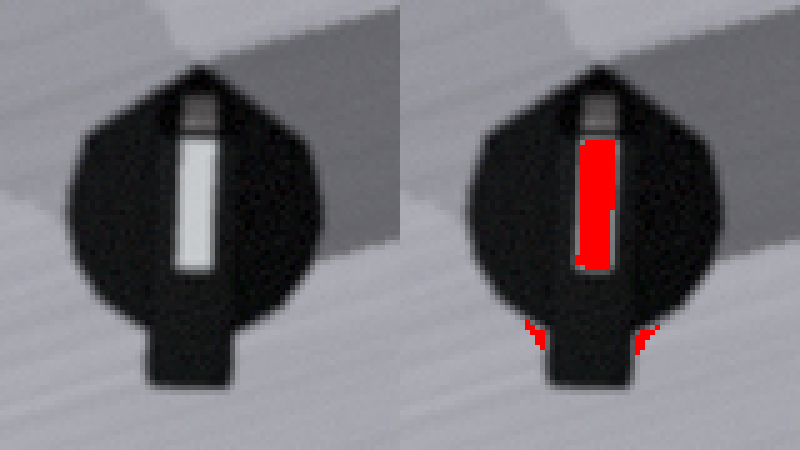

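The crop confirms the black knob: the line on the bar top runs from (279.6,182) to (278.7,209), and the bar's far end is at (278,232.4). Next I'll grasp it, then look at the clamp.

Run:
```python
from h import *
a=wrist("w1",(279.6,182),54); b=wrist("w1",(278.0,232.4),54)
l=wrist("w1",(278.75,208.6),54)
d=a-b; yaw=np.arctan2(d[1],d[0]); c=(a+b)/2; print("len",np.linalg.norm(d),"yaw",yaw,np.arctan2((a-l)[1],(a-l)[0]),"c",c)
bot.move_ptp([c[0],c[1],100],Rz(yaw)); bot.move_l([c[0],c[1],53.5],v=80,stop_force=8)
s=bot.get_state(); print(s["eef_pos"],s["wrist_force"])
claw.grip(5); s=bot.get_state(); print(s["width"],s["grip_force"],s["eef_pos"],s["wrist_force"])
p=s["eef_pos"]; bot.move_l([p[0],p[1],200],v=200)
C=fixed("top",(164,204),105)
bot.move_ptp([C[0]-50,C[1],270],Rz(0.0)); s=bot.get_state(); print(s["width"],s["grip_force"],s["wrist_force"],s["time_s"]); shot("w2")
```

```text
len 40.50991915119118 yaw -0.3321654900089483 -0.33223502719814885 c [465.59261595 -93.6348648   54.        ]
[466.13936678 -93.64773157  53.95356295] [ 0.67197493 -0.6771314   0.25821482]
12.659526134246226 60.506354570388794 [466.15440049 -93.64775989  54.0533329 ] [-0.02057312  0.36115076  2.50888933]
12.958444722624314 60.25610089302063 [ 0.68408184 -0.39295997 -0.50244591] 6.2917
```

View pics/w2.png

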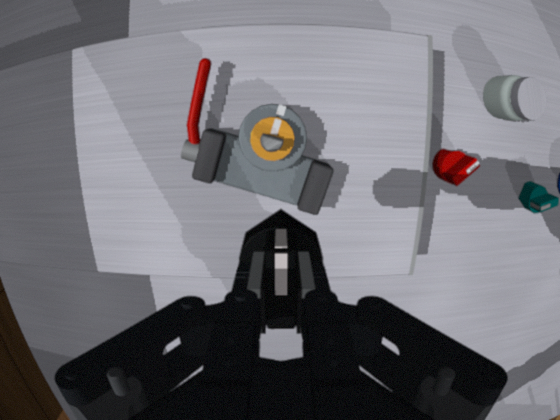

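The clamp's collar is centred near (272,139), with white marks near (281,112) above it (world +x, slightly right). The knob in the grip has its pointer straight along tool +x. I'll take precise values from the colour mask.

Run:
```python
from h import *
from scipy.optimize import least_squares
im=cv2.imread("pics/w2.png"); x0,y0=225,90; c=im[y0:185,x0:325]
h=cv2.cvtColor(c,cv2.COLOR_BGR2HSV)
o=cv2.inRange(h,(8,120,60),(30,255,255))
cn=max(cv2.findContours(o,cv2.RETR_EXTERNAL,cv2.CHAIN_APPROX_NONE)[0],key=cv2.contourArea); hu=cv2.convexHull(cn)[:,0]
P=np.array([wrist("w2",u+[x0,y0],100)[:2] for u in hu])
f=lambda q:np.hypot(*(P-q[:2]).T)-q[2]
r=least_squares(f,[*P.mean(0),20],loss="soft_l1"); print("collar",r.x,np.abs(f(r.x)).max())
wh=((c.min(2)>165)&(h[...,1]<40)).astype(np.uint8); wh[:, :40]=0
n,l,s,ce=cv2.connectedComponentsWithStats(wh)
for i in range(1,n):
  if s[i,4]>5:
    g=ce[i]+[x0,y0]
    for z in (92,100,116): w=wrist("w2",g,z)[:2]-r.x[:2]; print(s[i],g.round(1),z,w.round(1),np.arctan2(w[1],w[0]).round(3))
cv2.imwrite("pics/c2.png",cv2.resize(c,None,fx=6,fy=6,interpolation=cv2.INTER_CUBIC))
```

```text
collar [564.50630784 216.01766693  19.53146463] 0.2504705119139494
[ 53   0  47  32 694] [307.5  99.6] 92 [ 35.1 -32.1] -0.741
[ 53   0  47  32 694] [307.5  99.6] 100 [ 34.9 -31.4] -0.733
[ 53   0  47  32 694] [307.5  99.6] 116 [ 34.5 -30. ] -0.716
[52 15  9 11 70] [280.8 109.7] 92 [25.7 -8. ] -0.301
[52 15  9 11 70] [280.8 109.7] 100 [25.8 -8. ] -0.299
[52 15  9 11 70] [280.8 109.7] 116 [25.9 -7.9] -0.295
[47 29  9 14 84] [275.9 125.6] 92 [11.2 -3.5] -0.302
[47 29  9 14 84] [275.9 125.6] 100 [11.6 -3.6] -0.297
[47 29  9 14 84] [275.9 125.6] 116 [12.6 -3.7] -0.29
[97 60  3  8 18] [323.3 153.1] 92 [-14.1 -47.2] -1.862
[97 60  3  8 18] [323.3 153.1] 100 [-13.  -46.1] -1.845
[97 60  3  8 18] [323.3 153.1] 116 [-10.7 -43.9] -1.81
```

View pics/c2.png

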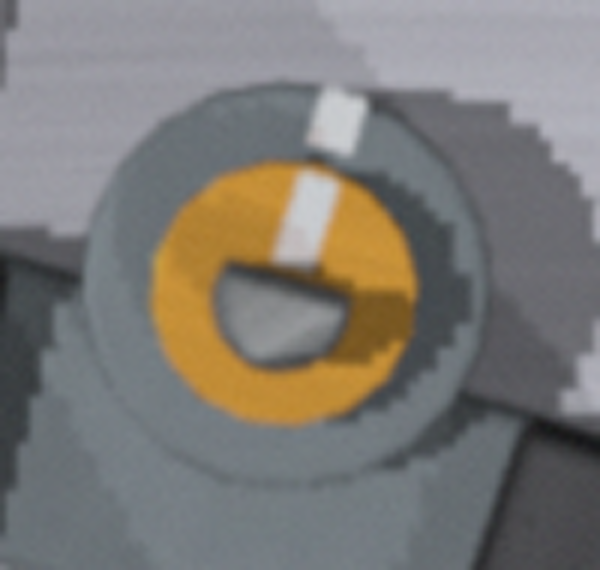

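Run:
```python
from h import *
from scipy.optimize import least_squares
im=cv2.imread("pics/top0.png"); c=im[180:230,140:190]; o=cv2.inRange(cv2.cvtColor(c,cv2.COLOR_BGR2HSV),(8,120,60),(30,255,255))
cn=max(cv2.findContours(o,cv2.RETR_EXTERNAL,cv2.CHAIN_APPROX_NONE)[0],key=cv2.contourArea); hu=cv2.convexHull(cn)[:,0]
P=np.array([fixed("top",u+[140,180],100)[:2] for u in hu]); f=lambda q:np.hypot(*(P-q[:2]).T)-q[2]
print("top collar",least_squares(f,[*P.mean(0),20],loss="soft_l1").x)
yaw=-0.30; d=np.array([np.cos(yaw),np.sin(yaw)]); t=np.array([564.5,216.0])
bot.move_ptp([*(t-d*45),235],Rz(yaw)); shot("w3"); print(bot.get_state()["time_s"])
im=cv2.imread("pics/w3.png"); o=cv2.inRange(cv2.cvtColor(im,cv2.COLOR_BGR2HSV),(12,120,60),(30,255,255))
cn=max(cv2.findContours(o,cv2.RETR_EXTERNAL,cv2.CHAIN_APPROX_NONE)[0],key=cv2.contourArea); hu=cv2.convexHull(cn)[:,0]
P=np.array([wrist("w3",u,100)[:2] for u in hu]); r=least_squares(f,[*P.mean(0),20],loss="soft_l1").x
print("wrist collar",r,np.abs(f(r)).max(),cv2.minEnclosingCircle(cn))
```

```text
top collar [565.5896871  216.32890394  19.46081821]
6.8
wrist collar [564.7578118  215.92570212  19.59627361] 0.23933657662089303 ((277.2120666503906, 148.7446746826172), 24.98932647705078)
```

View pics/w3.png

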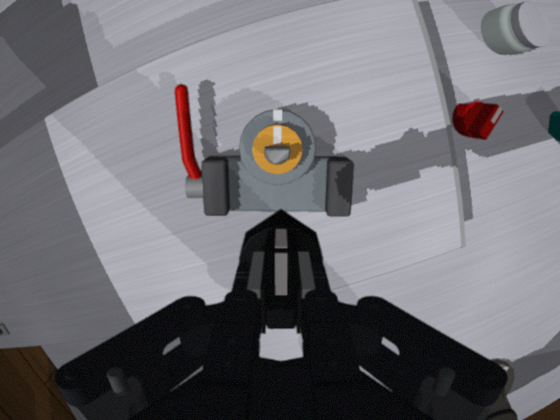

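All three measurements agree to about 1 mm. In the picture the clamp marks, at (278,115) and (278,133), line up with the knob's pointer at (281,240). Next I'll insert the knob.

Run:
```python
from h import *
yaw=-0.30; d=np.array([np.cos(yaw),np.sin(yaw)]); t=np.array([564.9,216.0])+d*0.5
bot.move_l([*(t-d*2),190],v=150); bot.move_l([*t,176],v=60)
f0=bot.get_state()["wrist_force"]
for z in (168,164,160,157,154,151):
  hit=bot.move_l([*t,z],v=40,stop_force=12); s=bot.get_state(); print(z,hit,np.round(s["eef_pos"],1),np.round(s["wrist_force"]-f0,1),np.round(s["torque"],2),round(s["width"],1),s["time_s"])
  if hit: break
```

```text
168 False [565.1 215.7 167.6] [-0.7  1.2 -0.6] [0.01 0.   0.04] 12.7 8.1
164 False [565.2 215.8 163.7] [ 0.5  0.4 -0.7] [-0.01  0.02  0.01] 12.6 8.35
160 False [565.2 215.8 159.6] [-0.5  0.7 -0.4] [-0.02 -0.01  0.03] 12.6 8.6
157 False [565.2 215.8 156.8] [-0.2 -0.1 -1.1] [0.06 0.02 0.01] 12.6 8.85
154 False [565.5 215.9 154.2] [-0.9  0.6  0.3] [-0.04 -0.03  0.02] 12.6 9.1
151 False [565.7 216.  151.6] [-0.2 -0.4  3.1] [-0.09  0.07  0.  ] 12.8 9.35
```

The knob is keyed on, and contact with the collar came at TCP z ≈ 154 as predicted. Next I'll press it home.

Run:
```python
from h import *
yaw=-0.30; d=np.array([np.cos(yaw),np.sin(yaw)]); t=np.array([564.9,216.0])+d*0.5
for z in (149,147.5,146,144.5,143):
  hit=bot.move_l([*t,z],v=20,stop_force=25); bot.wait(.2); s=bot.get_state(); print(z,hit,np.round(s["eef_pos"],2),np.round(s["wrist_force"],1),np.round(s["torque"],2),round(s["width"],1),s["grip_force"],s["time_s"])
  if hit or s["wrist_force"][2]>18: break
shot("w4")
cv2.imwrite("pics/side4.png",viewer.snapshot("side")[180:360,100:340,::-1].repeat(3,0).repeat(3,1))
```

```text
149 False [565.7  216.05 149.54] [0.3 0.7 6.1] [-0.1   0.09 -0.01] 12.6 61.02617383003235 9.8
147.5 False [565.71 216.05 148.28] [-0.4 -0.7  5.8] [-0.1   0.16  0.02] 12.8 61.267969608306885 10.25
146 False [565.75 216.1  148.03] [-2.6 -1.8 10.8] [-0.3   0.56  0.  ] 12.6 61.85400724411011 10.7
144.5 False [565.79 216.09 147.95] [-3.7 -2.9 16.4] [-0.62  1.03 -0.01] 12.5 62.73034930229187 11.15
143 False [565.8  216.16 147.87] [-5.8 -4.3 22.4] [-0.91  1.49 -0.  ] 12.8 63.57121467590332 11.6
```

View pics/side4.png

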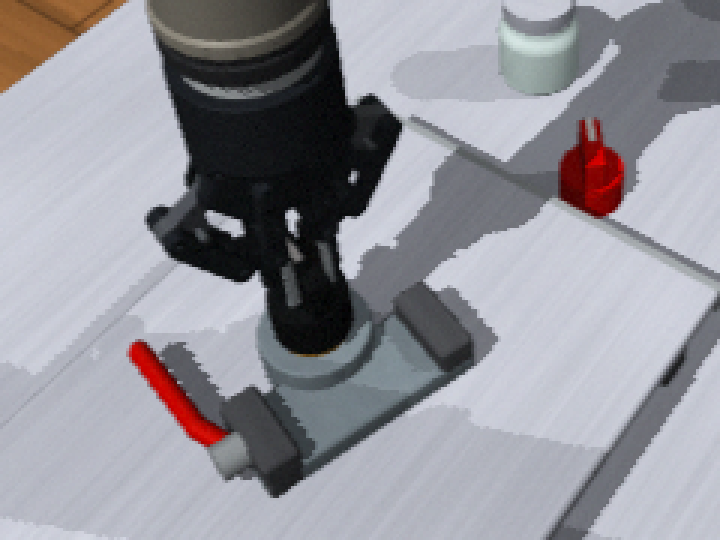

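View pics/w4.png

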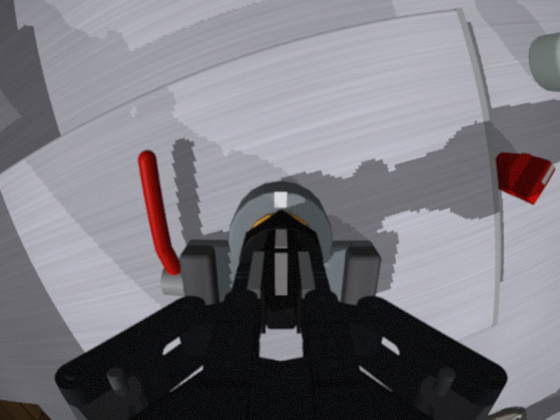

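The knob sits in the housing and bottoms out at TCP z 147.9, right at the end of collar travel, with 22 N on it. Its pointer at (281,260) lines up with the rim mark at (280,199). The jar and the red knob look undisturbed. Handing in.

```bash
python3 -c "
from h import *
print(ticket.close_job())"
```

```text
the job is handed in; nothing more can be done
None
```

The black knob is keyed onto the D-shaft with its pointer on the mark; when I handed in, it was held pressed to the hard stop at about 22 N, collar down by my readings, about 12 s in; the hand-in returned no verdict.

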